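Pack the screwdriver kit carton

TASK

Pack the three plain screwdrivers lying on the bench into the grey kit carton, each one in the pocket made for its length: longest in the longest pocket, middle one in the middle pocket, shortest in the shortest. Lay each flat and straight in the middle of its pocket, handle at either end, and let go. Leave the nut driver, the hook tool and the tin where they are.

Things in the scene. Friction and masses are not known exactly. Their poses are not given: they have to be found in the camera images.
- driver_long: Longest of the three plain screwdrivers. Amber handle 76 mm long with a square body 24 x 24 mm, thin dark straight shaft (6 mm) with a flat blade. 150 mm long overall, about 70 g, loose, lying flat. Origin: underside, middle of the overall length. x runs along the tool, handle at -x, z up. Grip the square body (58 mm long) across y: its middle is at x = -38 mm.
- driver_medium: Middle-sized of the three plain screwdrivers. Amber handle 68 mm long with a square body 24 x 24 mm, thin dark straight shaft (6 mm) with a flat blade. 118 mm long overall, about 70 g, loose, lying flat. Origin: underside, middle of the overall length. x runs along the tool, handle at -x, z up. Grip the square body (50 mm long) across y: its middle is at x = -26 mm.
- driver_short: Shortest (stubby) of the three plain screwdrivers. Amber handle 54 mm long with a square body 24 x 24 mm, thin dark straight shaft (6 mm) with a flat blade. 88 mm long overall, about 70 g, loose, lying flat. Origin: underside, middle of the overall length. x runs along the tool, handle at -x, z up. Grip the square body (36 mm long) across y: its middle is at x = -18 mm.
- nut_driver: Nut driver, a look-alike to leave. Amber handle 68 mm long with a square body 24 x 24 mm, shaft ending in a thick dark socket 20 mm across, 22 mm long. 118 mm long overall, about 70 g, loose, lying flat. Origin: underside, middle of the overall length. x runs along the tool, handle at -x, z up. Grip the square body (50 mm long) across y: its middle is at x = -26 mm.
- hook_tool: Hook tool, a look-alike to leave. Amber handle 68 mm long with a square body 24 x 24 mm, thin dark shaft bent at its end 30 mm sideways (to +y), an L from above. 118 mm long overall, about 70 g, loose, lying flat. Origin: underside, middle of the overall length. x runs along the tool, handle at -x, z up. Grip the square body (50 mm long) across y: its middle is at x = -26 mm.
- pocket_long: Longest of the three chipboard pockets fixed side by side in the carton: inside 180 mm long, 76 mm wide; walls 3 mm thick, their top 12 mm above its underside. Origin: centre of its underside; the inner floor is at z = 3 mm. y runs along its length, x across. Which place in the carton it has changes from start to start.
- pocket_medium: Middle-length of the three chipboard pockets fixed side by side in the carton: inside 148 mm long, 76 mm wide; walls 3 mm thick, their top 12 mm above its underside. Origin: centre of its underside; the inner floor is at z = 3 mm. y runs along its length, x across. Which place in the carton it has changes from start to start.
- pocket_short: Shortest of the three chipboard pockets fixed side by side in the carton: inside 118 mm long, 76 mm wide; walls 3 mm thick, their top 12 mm above its underside. Origin: centre of its underside; the inner floor is at z = 3 mm. y runs along its length, x across. Which place in the carton it has changes from start to start.
- carton: Grey chipboard kit carton, an open shallow tray fixed to the bench, 264 mm (x) by 200 mm (y) outside, walls 4 mm thick and 22 mm high, floor 4 mm. It holds the three pockets side by side along its x at 84 mm spacing, their lengths along its y. Origin: centre of its underside.
- tin: Bystander: short grey tin with a red cap, 60 mm across and 60 mm high, standing loose at the far right of the tools. Origin: centre of its underside.
Mind the look-alikes: they are no part of the job. Leave any green look-alike of the driver_short alone. What is shaped like the driver_long but green is not meant.

How it is judged (in metres and radians):
At the end, for the whole second after the job is handed in: Each screwdriver rests flat on the floor of its own pocket, released, its middle within 15 mm of the pocket's centre along and across, within 0.2 rad of the pocket's line (either way round). Nut driver, hook tool and tin are within 20 mm of their starts, the tin upright (x of driver_long in the frame of pocket_long between -0.015 and 0.015 m and y of driver_long in the frame of pocket_long between -0.015 and 0.015 m and z of driver_long in the frame of pocket_long below 0.007 m and angle between each of driver_long, driver_medium, driver_short's own z axis and vertical below 0.12 rad and angle between the x axis of driver_long and the y axis of pocket_long, either way round below 0.2 rad and linear speed of each of driver_long, driver_medium, driver_short below 0.02 m/s and angular speed of each of driver_long, driver_medium, driver_short below 0.2 rad/s and x of driver_medium in the frame of pocket_medium between -0.015 and 0.015 m and y of driver_medium in the frame of pocket_medium between -0.015 and 0.015 m and z of driver_medium in the frame of pocket_medium below 0.007 m and angle between the x axis of driver_medium and the y axis of pocket_medium, either way round below 0.2 rad and x of driver_short in the frame of pocket_short between -0.015 and 0.015 m and y of driver_short in the frame of pocket_short between -0.015 and 0.015 m and z of driver_short in the frame of pocket_short below 0.007 m and angle between the x axis of driver_short and the y axis of pocket_short, either way round below 0.2 rad and distance of each of nut_driver, hook_tool, tin from where it was at the start of the episode below 0.02 m and angle between tin's own z axis and vertical below 0.2 rad); the robot touches nothing.
It fails at once if the nut driver, which does not belong, was moved more than 40 mm or lifted (distance of nut_driver from where it was at the start of the episode above 0.04 m or height (world z) of nut_driver above 0.02 m).
It fails at once if the hook tool, which does not belong, was moved more than 40 mm or lifted (distance of hook_tool from where it was at the start of the episode above 0.04 m or height (world z) of hook_tool above 0.02 m).
It fails at once if the tin was knocked over (angle between tin's own z axis and vertical above 0.5 rad).
It also fails if it takes over 86 s, if anything falls off the work surface, if the arm or the gripper's body presses on something with over 40 N, if the wrist force passes 120 N, or if a joint passes its speed limit or range.

ROBOT

A 6-joint arm with a two-finger parallel gripper is mounted at the origin on the work surface. World frame = base frame: x ahead of the robot, y to its left, z up, the work surface at z = 0. Lengths are in mm, angles in rad, forces in N, time in s.
With the tool pointing down it reaches from about 350 to 975 mm from the base axis. Payload 7.1 kg.
Tool frame: the origin (TCP) lies midway between the tips of the shut fingers; the grasp point (between the pads) lies 19 mm behind it (ctrl.hold_point_z is the distance from the TCP to the grasp point, in mm); z points along the fingers, y is the direction in which the jaws open and shut (so a half turn about z gives the same grasp; the last joint's range is limited). The gripper opens to 88 mm and grips with 3 to 60 N. Pads are 20 mm wide; open, the fingers measure 115 mm over their backs; the gripper's body (75 mm by 178 mm) begins 61 mm behind the grasp point.
Start: joints at [-0.019, 0.423, 1.63, -0, 1.089, -0.019], TCP at [624.984, 0.026, 222.675] pointing down, gripper open.
Joint ranges: [-3, 3], [-0.9, 2.11], [0.09, 2.58], [-1.31, 4.45], [0.11, 2.69], [-2.54, 2.54]. Speed limits (rad/s): [2.39, 2.39, 3.01, 3.14, 3.14, 3.14].

INTERFACE

Orientations are given as a rotation vector (axis times angle).
In Python, from workcell import ctrl, eyes gives the robot as it stands.
- The arm moves only by the tool move_arm, never from a script. Its argument "deltas" is a list of rows, each a list of 6 numbers: the shift along the tool's x, y, z in mm, then the turn, a rotation vector about the tool's x, y, z in rad. A call has 1 to 5 rows; each row shifts and turns the pose as measured when the row begins, along the tool's axes as they then stand; what a row does not reach is not made up. A row lasts 1/12 s, in which the tool goes at most 41.7 mm and 7.16 degrees, less where a joint would pass 70% of its speed; a pose out of reach is approached as far as the arm can. A call is refused whole if a number of a shift passes 41.7 or a number of a turn 0.125, either way. A call with a gripper value outside its range is refused whole. "hand" is the closure, from -1 (fully open) to 1 (shut), set as the call begins (left out, the last holds). The fingers move at their own pace and stop on an object; the grip force is fixed at half the most. Time passes only in rows, so rows that do not move let the fingers close. It gives the time, the measured TCP pose, the force and the opening at its end, in the units of the state.
- ctrl.get_obs(): the state, without advancing time (a new reading comes with each control period).
- eyes.get_image(name): name is "scene" or "side" or "wrist"; returns a dict with "frame" (480x640x3 uint8, red, green, blue), "range_z" (480x640 float32, mm along the optical axis (not along the pixel's ray), 0 where there is no reading), "fx", "fy", "cx", "cy" (pixels), "D" ([k1, k2, p1, p2, k3] as OpenCV has them; the pictures are not rectified), "cam_to_world" (4x4, takes a point from camera to world coordinates). Camera axes: x right, y down, z forward; pixel columns grow to the right and rows downward; lengths in mm; the calibration is good to about 2 mm. A picture is of the moment at which its call begins.
- ctrl.close_job(): hands the job in, once; it reports no verdict.
The state is a dict: "t": time; "qpos": joint angles; "qvel": joint speeds; "joint_torque": joint torques, N m; "ee_pos": TCP position; "orientation": TCP orientation; "ft_force": force on the tool from outside, world axes, zero at the start; "moment": the same for the moment, N m; "width": finger opening in mm.
Only numpy, scipy, OpenCV 4.12 (cv2) and the standard library are available. Lean on these libraries where they do the work, as an engineer would, in place of code of your own. Each camera call takes 0.05 s, during which the arm holds its last target.

## Working session

There is one attempt and no reset: what is moved stays moved. The work goes in short steps, Python scripts to look and compute and a tool call to move; the robot and the scene stay as the last step left them, time stands still between calls to the robot, and variables do not carry over. Pictures are saved under pics/ and viewed, and the job is handed in when it is done.

Besides the shell and the picture viewer there is one more tool, called after "Call:" as name(argument=value, ...), one argument or row to a line, values as JSON. move_arm: Moves the arm, as the interface text tells. Its arguments: {"type":"object","properties":{"deltas":{"type":"array"},"hand":{"type":"number"}},"required":["deltas"]}

```bash
mkdir -p pics; ls; python3 - <<'E'
from workcell import ctrl, eyes
import cv2, numpy as np
o=ctrl.get_obs(); print({k:np.round(v,3) for k,v in o.items()})
print(ctrl.hold_point_z)
for n in ["scene","side","wrist"]:
    d=eyes.get_image(n); cv2.imwrite(f"pics/{n}0.png",d["frame"][:,:,::-1]); np.savez(f"{n}0.npz",**d)
    print(n,d["fx"],d["fy"],d["cx"],d["cy"],d["D"],np.round(d["cam_to_world"],3).tolist())
E
```

```text
pics
{'t': np.float64(0.0), 'qpos': array([-0.019,  0.424,  1.631,  0.   ,  1.089, -0.019]), 'qvel': array([ 0.001, -0.   , -0.001, -0.001, -0.   , -0.001]), 'joint_torque': array([ 1.0000e-03, -5.4462e+01, -2.7367e+01,  6.4000e-02,  2.3000e-02,
       -0.0000e+00]), 'ee_pos': array([6.24455e+02, 4.50000e-02, 2.21922e+02]), 'orientation': array([-2.221e+00, -2.221e+00,  2.000e-03]), 'ft_force': array([ 0.133, -0.085,  0.468]), 'moment': array([ 0.011, -0.047,  0.008]), 'width': np.float64(87.959)}
18.700000000000003
scene 436.9465660591399 436.9465660591399 311.0817729693155 236.2107650397284 [-0.01339293  0.          0.          0.          0.        ] [[0.887, 0.32, -0.333, 838.04], [0.462, -0.61, 0.645, -553.593], [0.004, -0.725, -0.688, 577.874], [0.0, 0.0, 0.0, 1.0]]
side 517.5923460064492 517.5923460064492 318.55794985731035 239.0629453372884 [0.00409015 0.         0.         0.         0.        ] [[0.895, -0.265, 0.359, 243.95], [-0.446, -0.511, 0.735, -765.053], [-0.011, -0.818, -0.576, 556.365], [0.0, 0.0, 0.0, 1.0]]
wrist 411.16659036056683 411.16659036056683 324.4239360108582 234.66881905156032 [0.00539188 0.         0.         0.         0.        ] [[1.0, 0.001, -0.001, 624.933], [0.001, -0.962, -0.273, 75.666], [-0.001, 0.273, -0.962, 384.451], [0.0, 0.0, 0.0, 1.0]]
```

View pics/scene0.png

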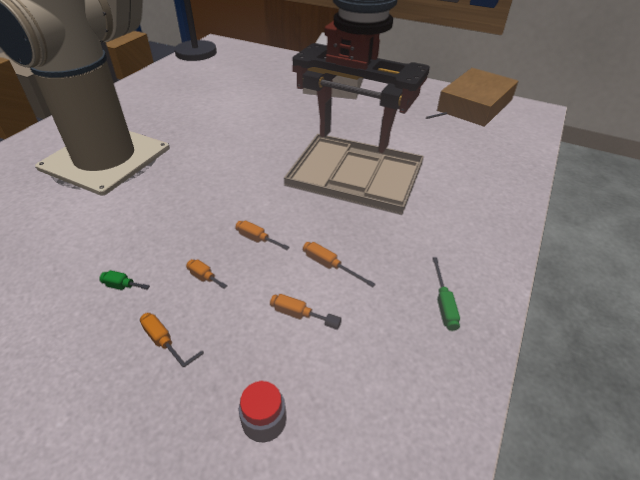

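View pics/side0.png

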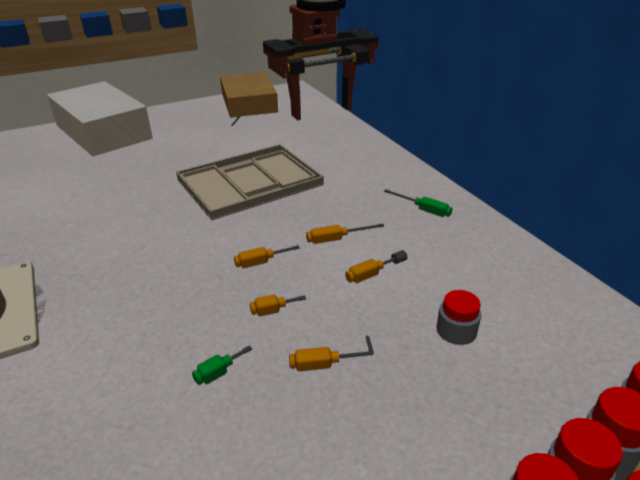

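View pics/wrist0.png

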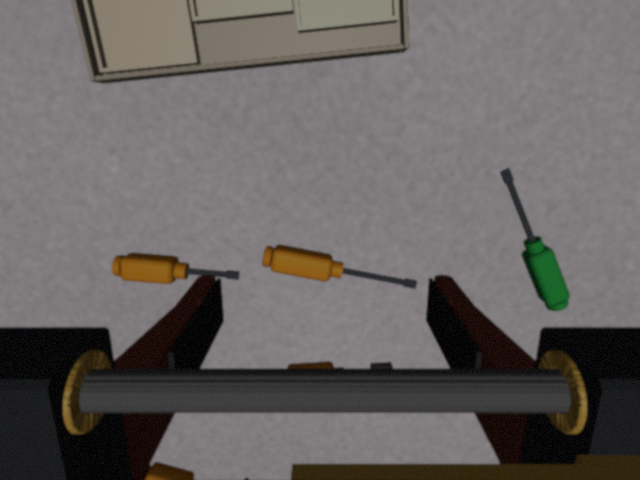

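```bash
cat > h.py <<'E'
import numpy as np, cv2
from workcell import ctrl, eyes
def grab(n,save=None):
    d=eyes.get_image(n)
    if save: cv2.imwrite(f"pics/{save}.png",d["frame"][:,:,::-1])
    return d
def xyz(d):
    h,w=d["range_z"].shape
    u,v=np.meshgrid(np.arange(w),np.arange(h))
    K=np.array([[d["fx"],0,d["cx"]],[0,d["fy"],d["cy"]],[0,0,1.]])
    p=cv2.undistortPoints(np.stack([u,v],-1).reshape(-1,1,2).astype(np.float64),K,np.array(d["D"],float)).reshape(h,w,2)
    z=d["range_z"].astype(float)
    P=np.dstack([p*z[...,None],z]); M=np.array(d["cam_to_world"])
    W=P@M[:3,:3].T+M[:3,3]; W[z==0]=np.nan
    return W
def tools(d,minpix=60):
    W=xyz(d); hsv=cv2.cvtColor(np.ascontiguousarray(d["frame"]),cv2.COLOR_RGB2HSV)
    m=((hsv[...,0]>8)&(hsv[...,0]<25)&(hsv[...,1]>170)).astype(np.uint8)
    n,l,s,c=cv2.connectedComponentsWithStats(m)
    out=[]
    for i in range(1,n):
        if s[i,4]<minpix: continue
        p=W[(l==i)]; p=p[np.isfinite(p[:,0])]
        p=p[(p[:,2]>-5)&(p[:,2]<80)]
        if len(p)<40: continue
        zt=np.percentile(p[:,2],95)
        t=p[p[:,2]>zt-6]
        r=cv2.minAreaRect(t[:,:2].astype(np.float32))
        out.append((c[i].round(),r,zt,W,l==i))
    return out
E
python3 - <<'E'
from h import *
for n in ["scene","side","wrist"]:
    d=dict(np.load(n+"0.npz"))
    print(n)
    for c,r,zt,W,m in tools(d): print(c,np.round(r[0]),np.round(r[1]),round(r[2],1),round(zt,1))
    W=xyz(d); b=W[200:320,:][np.isfinite(W[200:320,:,0])]; print("bench z",np.percentile(b[:,2],[5,50,95]).round(1))
    if n!="wrist":
        # carton pixels: z 5..30 region
        mk=(W[...,2]>15)&(W[...,2]<30)&(W[...,1]>100)&(W[...,1]<600)&(W[...,0]>300)&(W[...,0]<900)
        k,l,s,_=cv2.connectedComponentsWithStats(mk.astype(np.uint8)); i=1+np.argmax(s[1:,4]); p=W[l==i]
        print("carton",s[i],cv2.minAreaRect(p[:,:2].astype(np.float32)))
    h=np.clip((W[...,2]+5)*5,0,255); h=np.nan_to_num(h).astype(np.uint8); cv2.imwrite(f"pics/h_{n}.png",h)
E
```

```text
scene
[250. 227.] [452. -64.] [17. 53.] 84.7 24.5
[321. 251.] [603. -59.] [17. 52.] 78.3 24.3
[199. 267.] [ 433. -190.] [21. 52.] 79.7 24.0
[289. 302.] [ 609. -184.] [44. 17.] 5.1 24.4
[154. 328.] [ 450. -321.] [22. 67.] 71.8 24.2
bench z [-751.4   -1.3    8.5]
carton [284 134 139  76 828] ((552.945068359375, 215.25534057617188), (264.3500061035156, 204.00857543945312), 5.6140828132629395)
side
[326. 234.] [603. -64.] [25. 73.] 79.2 23.8
[253. 257.] [458. -69.] [65. 26.] 2.4 23.8
[363. 270.] [ 610. -189.] [66. 23.] 6.8 24.1
[267. 305.] [ 434. -194.] [23. 53.] 81.8 24.1
[313. 358.] [ 450. -324.] [25. 67.] 68.0 24.5
bench z [-537.9   -1.1   12.5]
carton [176 145 148  69 927] ((552.5602416992188, 211.98440551757812), (265.168701171875, 207.9688262939453), 5.3447675704956055)
wrist
[302. 263.] [604. -56.] [22. 74.] 78.4 25.2
[149. 268.] [459. -62.] [22. 66.] 83.8 25.1
[312. 366.] [ 610. -171.] [44.  2.] 3.0 14.9
[166. 473.] [ 448. -306.] [ 8. 40.] 80.9 22.1
bench z [-0.9  0.5 25.4]
```

```bash
python3 - <<'E'
import cv2,numpy as np
a=cv2.imread("pics/scene0.png")[120:380,80:440]; cv2.imwrite("pics/crop_scene.png",cv2.resize(a,None,fx=2.2,fy=2.2,interpolation=3))
E
```

```text
(no output)
```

View pics/crop_scene.png

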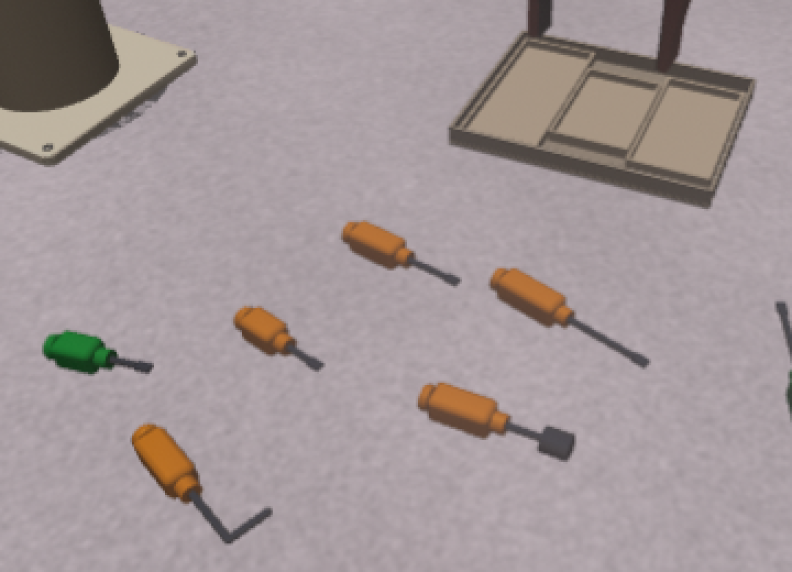

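```bash
cat >> h.py <<'E'
def axes(d,verbose=True):
    W=xyz(d); f=d["frame"].astype(int)
    res=[]
    for c,r,zt,_,m in tools(d):
        mm=m&np.isfinite(W[...,0])&(W[...,2]>-5)&(W[...,2]<40)
        H=W[mm]; ctr=np.array(r[0])
        # handle silhouette ray hits ; shaft: dark px within 110mm
        dark=(f.max(2)<95)&(np.hypot(W[...,0]-ctr[0],W[...,1]-ctr[1])<110)&(W[...,2]>-6)&(W[...,2]<30)
        dark&=cv2.dilate(m.astype(np.uint8),np.ones((5,5)))==0
        n,l,s,cc=cv2.connectedComponentsWithStats(dark.astype(np.uint8))
        best=None
        for i in range(1,n):
            if s[i,4]<8: continue
            p=W[l==i]
            dd=np.hypot(*(p[:,:2]-ctr).T).min()
            if best is None or dd<best[0]: best=(dd,p)
        if best is None: continue
        p=best[1]; k=np.hypot(*(p[:,:2]-ctr).T); tip=p[k>=np.percentile(k,85)].mean(0); sh=p.mean(0)
        dv=sh[:2]-ctr
        res.append((c,ctr,r[1],sh,tip,np.degrees(np.arctan2(dv[1],dv[0])),k.max()))
        if verbose: print(c,"hand",ctr.round(),np.round(r[1]),"shaft",sh.round(),"tip",tip.round(),"yaw",round(res[-1][5],1),"tipyaw",round(np.degrees(np.arctan2(*(tip[:2]-ctr)[::-1])),1),"reach",round(k.max(),1))
    return res
E
python3 - <<'E'
from h import *
for n in ["scene","side","wrist"]:
    print(n); axes(dict(np.load(n+"0.npz")))
E
```

```text
scene
[250. 227.] hand [452. -64.] [17. 53.] shaft [461. -75.  11.] tip [480. -76.  12.] yaw -51.6 tipyaw -22.4 reach 32.2
[321. 251.] hand [603. -59.] [17. 52.] shaft [606. -71.  11.] tip [622. -74.  11.] yaw -74.4 tipyaw -37.3 reach 30.1
[199. 267.] hand [ 433. -190.] [21. 52.] shaft [ 439. -202.   10.] tip [ 448. -202.    9.] yaw -63.1 tipyaw -38.1 reach 19.5
[289. 302.] hand [ 609. -184.] [44. 17.] shaft [ 617. -195.    9.] tip [ 622. -196.   11.] yaw -53.6 tipyaw -41.7 reach 17.1
[154. 328.] hand [ 450. -321.] [22. 67.] shaft [ 515. -337.   13.] tip [ 535. -325.   13.] yaw -13.8 tipyaw -3.0 reach 88.1
side
[326. 234.] hand [603. -64.] [25. 73.] shaft [680. -78.  12.] tip [707. -81.  11.] yaw -10.3 tipyaw -9.6 reach 109.7
[253. 257.] hand [458. -69.] [65. 26.] shaft [521. -73.  12.] tip [540. -69.   8.] yaw -3.4 tipyaw 0.1 reach 90.4
[363. 270.] hand [ 610. -189.] [66. 23.] shaft [ 678. -186.   16.] tip [ 693. -185.   16.] yaw 2.7 tipyaw 2.8 reach 105.5
[267. 305.] hand [ 434. -194.] [23. 53.] shaft [ 480. -200.   12.] tip [ 492. -201.   11.] yaw -7.9 tipyaw -7.2 reach 60.6
[313. 358.] hand [ 450. -324.] [25. 67.] shaft [ 514. -341.   13.] tip [ 534. -330.   13.] yaw -14.4 tipyaw -3.6 reach 90.5
wrist
[302. 263.] hand [604. -56.] [22. 74.] shaft [679. -72.  14.] tip [708. -78.  14.] yaw -12.1 tipyaw -12.0 reach 109.5
[149. 268.] hand [459. -62.] [22. 66.] shaft [519. -68.  14.] tip [539. -70.  14.] yaw -6.0 tipyaw -5.8 reach 82.7
[312. 366.] hand [ 610. -171.] [44.  2.] shaft [ 683. -169.   14.] tip [ 692. -168.   14.] yaw 1.9 tipyaw 2.0 reach 84.8
[166. 473.] hand [ 448. -306.] [ 8. 40.] shaft [ 497. -237.    0.] tip [ 529. -237.    0.] yaw 54.2 tipyaw 40.4 reach 110.0
```

View pics/h_scene.png

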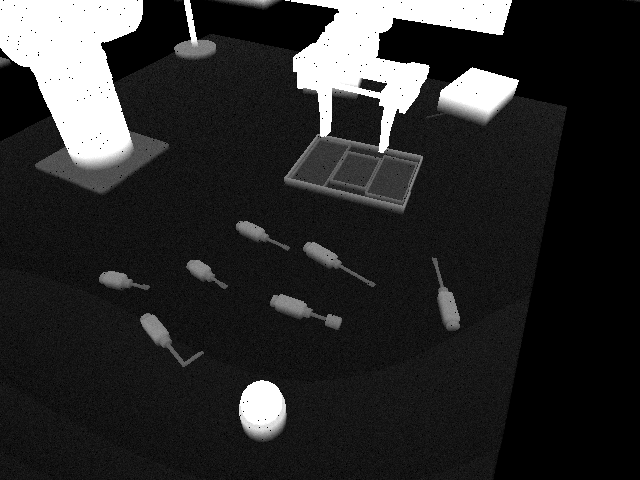

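```bash
cat >> h.py <<'E'
from scipy.spatial.transform import Rotation as R
def plan(x,y,z,yaw,n=10):
    """tool x heading yaw (deg, world), tool z down. prints rows"""
    o=ctrl.get_obs(); p=np.array(o["ee_pos"]); r=R.from_rotvec(o["orientation"])
    a=np.radians(yaw); X=[np.cos(a),np.sin(a),0]; Z=[0,0,-1.]; Y=np.cross(Z,X)
    T=R.from_matrix(np.array([X,Y,Z]).T); t=np.array([x,y,z],float)
    print("cur",p.round(1),"heading",round(np.degrees(np.arctan2(r.as_matrix()[1,0],r.as_matrix()[0,0])),2),"w",round(float(o["width"]),1),"t",round(float(o["t"]),2),"F",np.round(o["ft_force"],1))
    D=np.linalg.norm(t-p); A=np.linalg.norm((r.inv()*T).as_rotvec())
    k=max(1,int(np.ceil(max(D/36,A/0.112))))
    for i in range(k):
        dl=r.inv().apply(t-p)/(k-i); rv=(r.inv()*T).as_rotvec()/(k-i)
        dl=np.round(dl,0 if i<k-1 else 1); rv=np.round(rv,3); print(list(map(float,dl))+list(map(float,rv)))
        p=p+r.apply(dl); r=r*R.from_rotvec(rv)
E
python3 -c "
from h import *
plan(603,-60,130,168.5)"
```

```text
cur [624.6   0.  222.1] heading 90.0 w 87.4 t 0.15 F [-0.5  0.1  0.7]
[-5.0, -2.0, 7.0, -0.0, -0.0, -0.105]
[-4.0, -2.0, 7.0, -0.0, -0.0, -0.105]
[-4.0, -3.0, 7.0, -0.0, -0.0, -0.105]
[-4.0, -3.0, 7.0, -0.0, -0.0, -0.106]
[-4.0, -3.0, 7.0, -0.0, -0.0, -0.105]
[-3.0, -4.0, 7.0, -0.0, -0.0, -0.106]
[-3.0, -4.0, 7.0, -0.0, -0.0, -0.105]
[-2.0, -4.0, 7.0, -0.0, -0.0, -0.106]
[-2.0, -5.0, 7.0, -0.0, -0.0, -0.105]
[-1.0, -5.0, 7.0, -0.0, -0.0, -0.106]
[-1.0, -5.0, 7.0, -0.0, -0.0, -0.105]
[-1.0, -4.0, 8.0, -0.0, -0.001, -0.106]
[0.4, -4.8, 7.1, -0.0, -0.0, -0.105]
```

Call:
move_arm(
  deltas=[
    [-5,-2,7,0,0,-0.105],
    [-4,-2,7,0,0,-0.105],
    [-4,-3,7,0,0,-0.105],
    [-4,-3,7,0,0,-0.105],
    [-4,-3,7,0,0,-0.105],
  ],
  hand=-1,
)

```text
t: 0.57
ee_pos: [616.5, -23.1, 186.3]
orientation: [-1.539, -2.739, -0.0]
ft_force: [-0.4, -0.1, -0.2]
width: 87.9
```

Call:
move_arm(
  deltas=[
    [-3,-4,7,0,0,-0.105],
    [-3,-4,7,0,0,-0.105],
    [-2,-4,7,0,0,-0.105],
    [-2,-5,7,0,0,-0.105],
    [-1,-5,7,0,0,-0.105],
  ],
)

```text
t: 0.98
ee_pos: [606.8, -47.6, 148.1]
orientation: [-0.733, -3.052, 0.0]
ft_force: [0.5, -0.9, -0.7]
width: 87.7
```

Call:
move_arm(
  deltas=[
    [-1,-5,7,0,0,-0.105],
    [-1,-4,8,0,0,-0.105],
    [0,-5,7,0,0,-0.105],
  ],
)

```text
t: 1.23
ee_pos: [602.6, -62.1, 124.2]
orientation: [-0.22, -3.13, -0.001]
ft_force: [-0.2, 0.5, -0.1]
width: 87.8
```

```bash
python3 -c "
from h import *
plan(603,-60,130,168.5)
axes(grab('wrist','w1'))"
```

```text
cur [602.6 -62.1 124.2] heading 171.96 w 87.8 t 1.23 F [-0.2  0.5 -0.1]
[-0.1, 2.1, -5.8, 0.0, -0.004, 0.06]
[72. 15.] hand [ 452. -190.] [23. 18.] shaft [ 446. -180.    9.] tip [ 442. -178.   10.] yaw 119.5 tipyaw 131.3 reach 16.1
[285.  26.] hand [476. -67.] [20. 31.] shaft [518. -70.  11.] tip [538. -72.  12.] yaw -5.0 tipyaw -4.8 reach 66.4
[329. 229.] hand [603. -59.] [21. 75.] shaft [676. -72.  14.] tip [705. -78.  13.] yaw -10.6 tipyaw -10.6 reach 109.0
[153. 265.] hand [ 611. -182.] [67. 23.] shaft [ 702. -173.    0.] tip [ 703. -175.   -0.] yaw 5.8 tipyaw 4.8 reach 93.0
```

View pics/w1.png

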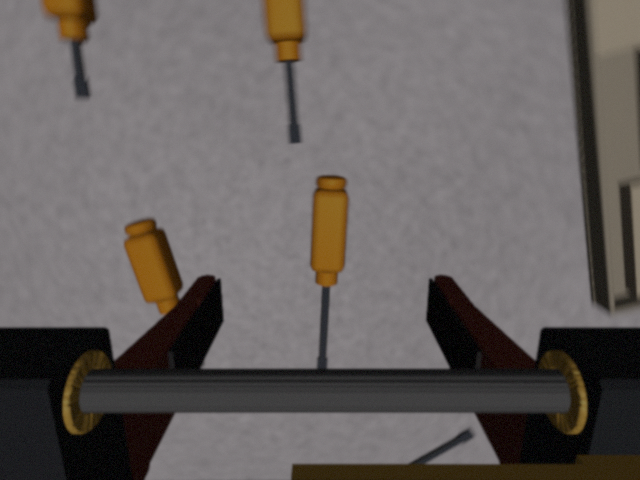

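```bash
python3 -c "
from h import *
plan(603,-60,5,169.2)"
```

```text
cur [601.4 -62.8 122.8] heading 172.33 w 87.8 t 1.28 F [-0.8 -0.  -0.4]
[-0.0, 1.0, 29.0, -0.0, -0.002, 0.014]
[-1.0, 1.0, 30.0, -0.0, -0.002, 0.014]
[-0.0, 1.0, 29.0, -0.0, -0.001, 0.013]
[-0.6, 0.1, 29.8, -0.0, -0.002, 0.014]
```

Call:
move_arm(
  deltas=[
    [0,1,29,0,0,0.014],
    [-1,1,29,0,0,0.014],
    [0,1,25,0,0,0.014],
    [-1,0,15,0,0,0.014],
    [0,0,5,0,0,0],
  ],
)

```text
t: 1.7
ee_pos: [605.6, -60.6, 18.2]
orientation: [-0.322, -3.123, 0.0]
ft_force: [-0.3, 0.6, -0.5]
width: 87.9
```

```bash
python3 -c "
from h import *
plan(603,-60,5,169.2)"
```

```text
cur [605.6 -60.6  18.2] heading 168.24 w 87.9 t 1.7 F [-0.3  0.6 -0.5]
[2.7, 0.0, 13.2, -0.0, -0.002, -0.017]
```

Call:
move_arm(
  deltas=[
    [2,0,8,0,0,-0.01],
    [1,0,5,0,0,0],
    [0,0,0,0,0,0],
  ],
)

```text
t: 1.95
ee_pos: [601.9, -59.6, 3.8]
orientation: [-0.308, -3.123, -0.0]
ft_force: [0.9, 0.4, 0.4]
width: 88.2
```

Call:
move_arm(
  deltas=[
    [0,0,0,0,0,0],
    [0,0,0,0,0,0],
    [0,0,0,0,0,0],
    [0,0,0,0,0,0],
    [0,0,0,0,0,0],
  ],
  hand=1,
)

```text
t: 2.37
ee_pos: [604.2, -59.7, 7.3]
orientation: [0.309, 3.125, -0.0]
ft_force: [-0.4, 0.4, 0.4]
width: 58.0
```

Call:
move_arm(
  deltas=[
    [0,0,1,0,0,0],
    [0,0,0,0,0,0],
    [0,0,0,0,0,0],
    [0,0,0,0,0,0],
    [0,0,0,0,0,0],
  ],
)

```text
t: 2.78
ee_pos: [605.0, -59.9, 7.3]
orientation: [0.309, 3.123, -0.0]
ft_force: [0.1, -0.3, -0.4]
width: 25.0
```

Call:
move_arm(
  deltas=[
    [0,0,0,0,0,0],
    [0,0,0,0,0,0],
    [0,0,0,0,0,0],
  ],
)

```text
t: 3.03
ee_pos: [605.0, -59.9, 7.3]
orientation: [0.309, 3.123, -0.0]
ft_force: [-0.2, -0.3, 0.6]
width: 23.9
```

```bash
python3 -c "
from h import *
plan(540,140,130,95.5)"
```

```text
cur [605.  -59.9   7.3] heading 168.68 w 23.9 t 3.03 F [-0.2 -0.3  0.6]
[9.0, 15.0, -10.0, 0.0, 0.0, 0.106]
[10.0, 14.0, -10.0, 0.0, 0.0, 0.106]
[12.0, 13.0, -10.0, 0.0, 0.0, 0.107]
[13.0, 12.0, -10.0, 0.0, 0.0, 0.106]
[14.0, 10.0, -10.0, 0.0, 0.0, 0.107]
[15.0, 9.0, -10.0, 0.0, 0.0, 0.106]
[16.0, 7.0, -11.0, 0.001, 0.0, 0.107]
[17.0, 6.0, -10.0, 0.0, 0.0, 0.106]
[17.0, 4.0, -11.0, 0.001, 0.0, 0.107]
[17.0, 2.0, -10.0, 0.001, 0.001, 0.106]
[18.0, -0.0, -11.0, 0.0, 0.001, 0.107]
[17.1, -1.9, -10.0, 0.0, 0.0, 0.106]
```

Lift straight up first, then traverse.

Call:
move_arm(
  deltas=[
    [0,0,-15,0,0,0],
    [0,0,-25,0,0,0],
    [0,0,-30,0,0,0],
    [0,0,-25,0,0,0],
    [0,0,-10,0,0,0],
  ],
)

```text
t: 3.45
ee_pos: [600.8, -59.4, 111.0]
orientation: [-0.309, -3.119, -0.0]
ft_force: [0.6, -0.2, -0.5]
width: 23.9
```

Call:
move_arm(
  deltas=[
    [9,15,0,0,0,0.106],
    [10,14,0,0,0,0.106],
    [12,13,0,0,0,0.106],
    [13,12,0,0,0,0.106],
    [14,10,0,0,0,0.106],
  ],
)

```text
t: 3.87
ee_pos: [575.3, 22.7, 113.5]
orientation: [1.154, 2.921, -0.0]
ft_force: [-0.3, -0.1, -0.8]
width: 23.6
```

Call:
move_arm(
  deltas=[
    [15,9,0,0,0,0.106],
    [16,7,0,0,0,0.106],
    [17,6,0,0,0,0.106],
    [17,4,0,0,0,0.106],
    [15,2,0,0,0,0.09],
  ],
)

```text
t: 4.28
ee_pos: [549.1, 109.0, 110.1]
orientation: [-1.893, -2.504, 0.005]
ft_force: [1.2, -0.3, -1.1]
width: 23.8
```

```bash
python3 -c "
from h import *
plan(540,140,110,95.5)
d=grab('wrist','w2'); axes(d)
np.savez('w2.npz',**d)"
```

```text
cur [549.1 109.  110.1] heading 105.81 w 23.8 t 4.28 F [ 1.2 -0.3 -1.1]
[16.0, -0.0, 0.0, -0.002, 0.0, 0.09]
[16.2, -1.8, 0.1, -0.002, 0.0, 0.09]
```

View pics/w2.png

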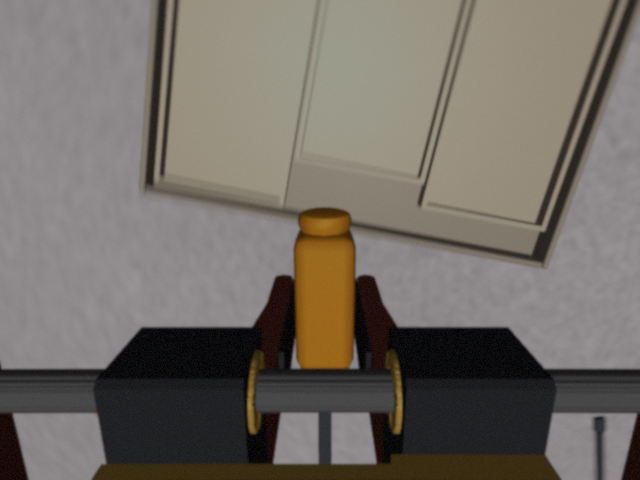

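```bash
cat >> h.py <<'E'
def carton(d,zlo=17,zhi=27,yaw=5.5):
    W=xyz(d); mk=(W[...,2]>zlo)&(W[...,2]<zhi)&(W[...,1]>60)&(W[...,1]<360)&(W[...,0]>380)&(W[...,0]<720)
    f=d["frame"].astype(int); mk&=(f[...,0]-f[...,2]<60)
    k,l,s,_=cv2.connectedComponentsWithStats(cv2.dilate(mk.astype(np.uint8),np.ones((3,3))))
    i=1+np.argmax(s[1:,4]); p=W[(l==i)&mk][:,:2]
    best=None
    for y in np.arange(2,9,0.25):
        a=np.radians(y); q=p@np.array([[np.cos(a),-np.sin(a)],[np.sin(a),np.cos(a)]])
        lo=np.percentile(q,1,axis=0);hi=np.percentile(q,99,axis=0)
        e=np.min(np.abs(np.c_[q-lo,hi-q]),1).clip(0,10).mean()
        if best is None or e<best[0]: best=(e,y,lo,hi,a)
    e,y,lo,hi,a=best; c=(lo+hi)/2; R2=np.array([[np.cos(a),-np.sin(a)],[np.sin(a),np.cos(a)]])
    print("n",len(p),"yaw",y,"err",round(e,2),"size",(hi-lo).round(1),"ctr",(R2@c).round(1))
    return p
E
python3 - <<'E'
from h import *
for n in ["scene0","side0","w2"]:
    print(n); p=carton(dict(np.load(n+".npz")))
d=dict(np.load("w2.npz")); W=xyz(d)
for u,v in [(148,187),(546,262),(420,100),(370,130),(300,195),(545,215),(165,100),(325,225),(325,350)]:
    print(u,v,W[v,u].round(1))
E
```

```text
scene0
n 611 yaw 5.5 err 2.7 size [263.1 200.1] ctr [553.  214.6]
side0
n 675 yaw 5.5 err 3.01 size [264.1 202.5] ctr [552.7 211.6]
w2
n 4521 yaw 5.5 err 2.56 size [125.9 155.6] ctr [622.6 201.9]
148 187 [434.1 111.7  17.6]
546 262 [690.2 134.8  22. ]
420 100 [582.1 207.8   7.2]
370 130 [558.1 182.5   6.8]
300 195 [526.5 130.1   3.8]
545 215 [679.9 162.8  16.6]
165 100 [434.6 165.6  15.1]
325 225 [539.5 145.7 127.1]
325 350 [553.8  95.7 126.3]
```

```bash
python3 -c "
from h import *
plan(466,243.5,60,95.5)"
```

```text
cur [548.4 111.  109.9] heading 105.55 w 24.0 t 4.33 F [-1.   2.3 -0.7]
[30.0, -9.0, 10.0, -0.001, -0.0, 0.035]
[30.0, -10.0, 10.0, -0.001, -0.0, 0.035]
[29.0, -11.0, 10.0, -0.001, -0.0, 0.035]
[29.0, -12.0, 10.0, -0.001, -0.0, 0.035]
[28.2, -12.0, 10.1, -0.001, -0.001, 0.035]
```

Call:
move_arm(
  deltas=[
    [25,-9,8,0,0,0.035],
    [30,-10,10,0,0,0.035],
    [29,-11,10,0,0,0.035],
    [25,-11,9,0,0,0.035],
    [15,-6,5,0,0,0.02],
  ],
)

```text
t: 4.75
ee_pos: [476.7, 224.4, 65.7]
orientation: [-2.099, -2.337, 0.001]
ft_force: [0.8, 0.6, -0.3]
width: 23.7
```

```bash
python3 -c "
from h import *
plan(466,243.5,30,95.5)"
```

```text
cur [476.7 224.4  65.7] heading 96.13 w 23.7 t 4.75 F [ 0.8  0.6 -0.3]
[10.0, -4.0, 18.0, -0.0, 0.0, 0.005]
[10.2, -4.7, 17.7, -0.001, 0.0, 0.006]
```

Call:
move_arm(
  deltas=[
    [10,-4,5,0,0,0.005],
    [9,-5,10,0,0,0.005],
    [0,0,10,0,0,0],
    [0,0,2,0,0,0],
    [0,0,0,0,0,0],
  ],
)

```text
t: 5.17
ee_pos: [461.8, 244.2, 33.9]
orientation: [-2.098, -2.336, 0.009]
ft_force: [0.7, -0.4, -0.6]
width: 23.8
```

```bash
python3 -c "
from h import *
plan(466,243.5,15,95.5)
d=grab('scene','s3');d=grab('side','d3');"
```

```text
cur [461.8 244.2  33.9] heading 96.16 w 23.8 t 5.17 F [ 0.7 -0.4 -0.6]
[-1.1, 4.2, 18.9, -0.005, 0.002, 0.012]
```

View pics/d3.png

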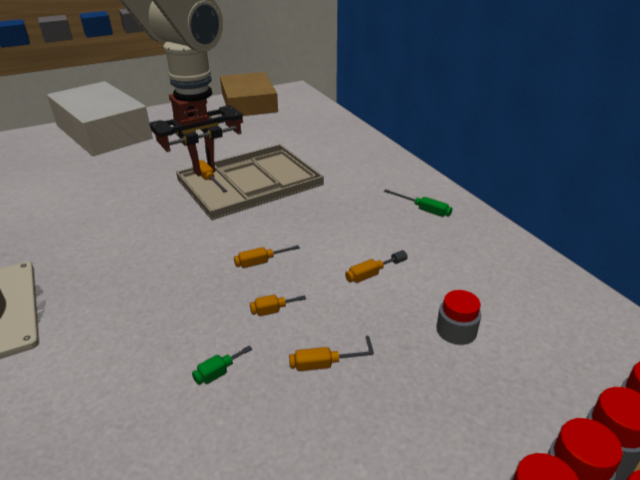

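Driver (210,172) sits over the left long pocket, its line along the pocket. Lower.

Call:
move_arm(
  deltas=[
    [-1,4,8,-0.005,0,0.01],
    [0,0,6,0,0,0],
    [0,0,3,0,0,0],
    [0,0,0,0,0,0],
  ],
)

```text
t: 5.6
ee_pos: [469.3, 242.1, 17.2]
orientation: [2.114, 2.32, 0.004]
ft_force: [0.3, 0.4, -1.2]
width: 23.9
```

```bash
python3 -c "
from h import *
plan(466,243.5,15,95.5)"
```

```text
cur [469.3 242.1  17.2] heading 95.32 w 23.9 t 5.6 F [ 0.3  0.4 -1.2]
[1.7, -3.2, 2.2, 0.004, 0.001, -0.003]
```

Call:
move_arm(
  deltas=[
    [1,-3,2,0,0,0],
    [0,0,1,0,0,0],
    [0,0,0,0,0,0],
  ],
)

```text
t: 5.85
ee_pos: [465.9, 242.7, 14.4]
orientation: [2.115, 2.319, 0.003]
ft_force: [0.8, -0.1, -1.1]
width: 24.0
```

Call:
move_arm(
  deltas=[
    [0,0,0,0,0,0],
    [0,0,0,0,0,0],
    [0,0,0,0,0,0],
    [0,0,0,0,0,0],
  ],
  hand=0.18,
)

```text
t: 6.18
ee_pos: [465.8, 243.0, 14.8]
orientation: [2.114, 2.319, 0.004]
ft_force: [-0.6, -0.7, 0.2]
width: 36.0
```

Released. Raise and look.

Call:
move_arm(
  deltas=[
    [0,0,-10,0,0,0],
    [0,0,-20,0,0,0],
    [0,0,-30,0,0,0],
    [0,0,-30,0,0,0],
    [0,0,-15,0,0,0],
  ],
)

```text
t: 6.6
ee_pos: [462.4, 241.6, 121.7]
orientation: [-2.116, -2.322, 0.01]
ft_force: [1.1, 0.1, -0.0]
width: 36.5
```

```bash
python3 -c "
from h import *
plan(458,-66,120,174.5)
d=grab('scene','s4'); axes(d)
d=grab('side','d4'); axes(d)
d=grab('wrist','w4'); axes(d)
a=cv2.imread('pics/d4.png')[100:300,140:400]; cv2.imwrite('pics/d4c.png',cv2.resize(a,None,fx=3,fy=3))
"
```

```text
cur [462.4 241.6 121.7] heading 95.3 w 36.5 t 6.6 F [ 1.1  0.1 -0. ]
[-24.0, -3.0, 0.0, -0.001, 0.0, -0.106]
[-23.0, -5.0, 0.0, -0.0, 0.0, -0.106]
[-22.0, -7.0, 0.0, -0.001, 0.0, -0.106]
[-22.0, -10.0, 0.0, -0.0, 0.0, -0.106]
[-20.0, -12.0, 0.0, -0.001, 0.0, -0.106]
[-19.0, -14.0, 0.0, -0.0, 0.0, -0.107]
[-17.0, -16.0, 0.0, -0.001, 0.0, -0.106]
[-16.0, -18.0, 0.0, -0.0, 0.0, -0.107]
[-14.0, -19.0, 1.0, -0.001, 0.0, -0.106]
[-12.0, -21.0, 0.0, -0.0, 0.0, -0.107]
[-9.0, -22.0, 1.0, -0.001, 0.0, -0.106]
[-7.0, -22.0, 0.0, -0.0, 0.0, -0.107]
[-4.2, -23.3, 0.6, -0.001, 0.0, -0.106]
[327. 147.] hand [466. 249.] [19. 62.] shaft [474. 194.  20.] tip [476. 146.  20.] yaw -81.6 tipyaw -84.7 reach 109.5
[250. 227.] hand [452. -65.] [18. 51.] shaft [461. -75.  11.] tip [480. -75.  11.] yaw -51.7 tipyaw -20.5 reach 31.6
[199. 267.] hand [ 434. -191.] [20. 51.] shaft [ 438. -202.   10.] tip [ 448. -202.   11.] yaw -67.2 tipyaw -38.9 reach 19.6
[289. 302.] hand [ 609. -184.] [42. 16.] shaft [ 615. -195.   11.] tip [ 624. -193.   12.] yaw -60.9 tipyaw -30.8 reach 27.3
[154. 328.] hand [ 450. -321.] [22. 66.] shaft [ 515. -337.   13.] tip [ 535. -324.   13.] yaw -13.7 tipyaw -2.2 reach 89.2
[206. 177.] hand [466. 242.] [22. 73.] shaft [516. 281.  12.] tip [542. 290.  11.] yaw 37.8 tipyaw 32.2 reach 109.9
[253. 257.] hand [458. -69.] [24. 66.] shaft [521. -73.  12.] tip [539. -71.  10.] yaw -3.5 tipyaw -1.4 reach 84.1
[363. 270.] hand [ 610. -190.] [67. 23.] shaft [ 678. -186.   16.] tip [ 692. -186.   17.] yaw 3.0 tipyaw 2.9 reach 94.2
[267. 305.] hand [ 434. -194.] [23. 53.] shaft [ 480. -200.   12.] tip [ 492. -201.   11.] yaw -7.5 tipyaw -6.8 reach 60.7
[313. 358.] hand [ 450. -324.] [26. 66.] shaft [ 514. -341.   13.] tip [ 534. -331.   13.] yaw -14.6 tipyaw -4.8 reach 90.9
[328. 228.] hand [466. 246.] [22. 76.] shaft [473. 173.  22.] tip [475. 145.  21.] yaw -84.5 tipyaw -84.6 reach 107.2
```

View pics/d4c.png

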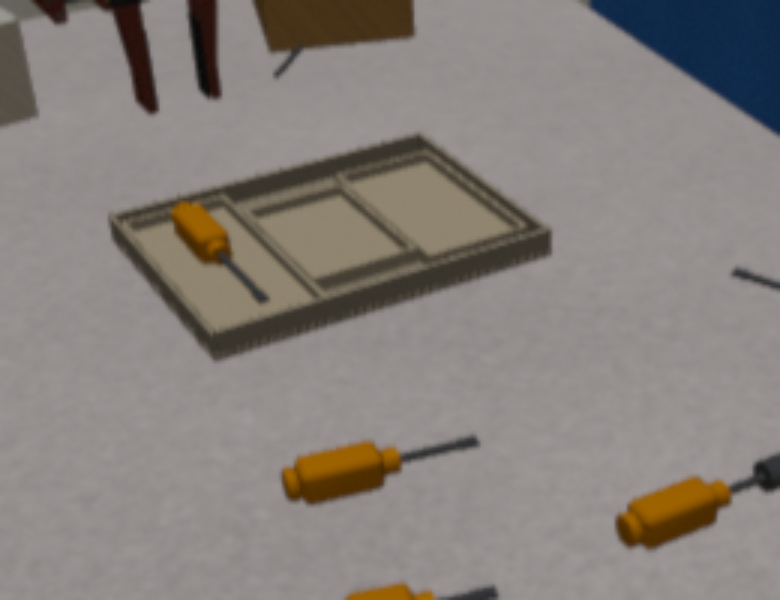

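View pics/w4.png

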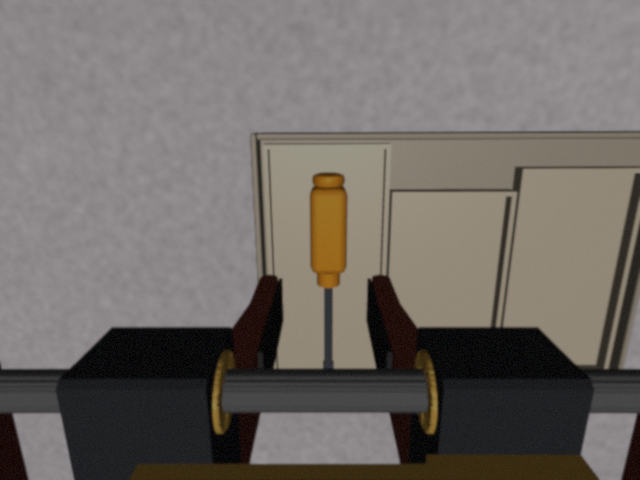

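```bash
python3 -c "
from h import *
d=grab('wrist'); W=xyz(d)
for v in range(130,185,3): print(v,W[v,328].round(1),W[v,350].round(1))
"
```

```text
130 [ 4.585e+02  3.088e+02 -2.000e-01] [473.  310.2   0.7]
133 [458.5 307.7  22. ] [472.  309.   20.9]
136 [458.6 306.   23.8] [472.1 307.2  22.5]
139 [459.  303.3   4.4] [473.4 304.7   5.5]
142 [459.2 301.4   5.1] [473.6 302.8   5.8]
145 [459.2 300.2  15.9] [473.1 301.5  17. ]
148 [459.5 297.7   7.1] [473.9 299.    6.4]
151 [459.7 295.7   6.8] [474.1 297.1   7.5]
154 [459.9 293.8   7.2] [474.2 295.3   8.3]
157 [460.1 291.8   6.6] [474.6 293.2   6.6]
160 [460.3 290.    8. ] [474.7 291.3   7.5]
163 [460.4 288.1   8.7] [474.9 289.4   7.7]
166 [460.6 286.1   7.9] [475.1 287.5   8.7]
169 [460.8 284.    7. ] [475.4 285.4   6.9]
172 [460.9 283.1  15.4] [475.6 283.5   8. ]
175 [460.8 282.8  27.6] [475.8 281.5   7.5]
178 [461.  281.2  28.8] [476.1 279.3   6.5]
181 [461.2 279.4  29.1] [476.3 277.4   7.1]
184 [461.3 277.5  29.2] [476.5 275.4   7. ]
```

Call:
move_arm(
  deltas=[
    [-24,-3,0,0,0,-0.106],
    [-23,-5,0,0,0,-0.106],
    [-22,-7,0,0,0,-0.106],
    [-22,-10,0,0,0,-0.106],
    [-20,-12,0,0,0,-0.106],
  ],
  hand=-1,
)

```text
t: 7.22
ee_pos: [456.4, 121.5, 114.0]
orientation: [-1.393, -2.805, 0.019]
ft_force: [0.2, 0.3, -0.4]
width: 65.9
```

Call:
move_arm(
  deltas=[
    [-19,-14,0,0,0,-0.107],
    [-17,-16,0,0,0,-0.107],
    [-16,-18,0,0,0,-0.107],
    [-14,-19,0,0,0,-0.107],
    [-12,-21,0,0,0,-0.107],
  ],
)

```text
t: 7.63
ee_pos: [453.3, -3.2, 107.9]
orientation: [-0.554, -3.065, 0.02]
ft_force: [-0.0, 0.4, -0.2]
width: 87.5
```

```bash
python3 -c "
from h import *
plan(458,-66,120,174.5)"
```

```text
cur [453.3  -3.2 107.9] heading 159.49 w 87.5 t 7.63 F [-0.   0.4 -0.2]
[-9.0, -19.0, -4.0, -0.005, -0.009, -0.087]
[-7.0, -20.0, -4.0, -0.005, -0.009, -0.087]
[-5.1, -20.2, -3.8, -0.004, -0.008, -0.088]
```

Call:
move_arm(
  deltas=[
    [-9,-19,-4,-0.005,-0.009,-0.087],
    [-7,-20,-4,-0.005,-0.009,-0.087],
    [-5,-15,-3,0,-0.005,-0.07],
    [0,0,0,0,0,0],
  ],
)

```text
t: 7.97
ee_pos: [454.6, -66.7, 113.9]
orientation: [-0.155, -3.124, 0.006]
ft_force: [0.8, 0.4, 0.5]
width: 88.3
```

```bash
python3 -c "
from h import *
axes(grab('wrist','w5'))
plan(458,-66,5,174.5)"
```

```text
[136. 221.] hand [ 433. -187.] [22. 54.] shaft [ 479. -196.   14.] tip [ 491. -198.   13.] yaw -10.4 tipyaw -10.3 reach 61.0
[329. 238.] hand [457. -63.] [22. 68.] shaft [519. -69.  14.] tip [538. -70.  14.] yaw -4.9 tipyaw -5.1 reach 84.1
[192. 445.] hand [ 607. -182.] [62. 22.] shaft [ 595. -140.    1.] tip [ 599. -109.    0.] yaw 105.1 tipyaw 96.4 reach 78.6
cur [454.  -65.7 113.5] heading 174.11 w 87.7 t 8.02 F [-0.2  0.7 -1.4]
[-1.0, 0.0, 27.0, -0.001, -0.004, -0.002]
[-1.0, 0.0, 27.0, -0.001, -0.004, -0.002]
[-2.0, 0.0, 27.0, -0.001, -0.004, -0.001]
[-1.1, 0.3, 27.5, -0.001, -0.003, -0.002]
```

View pics/w5.png

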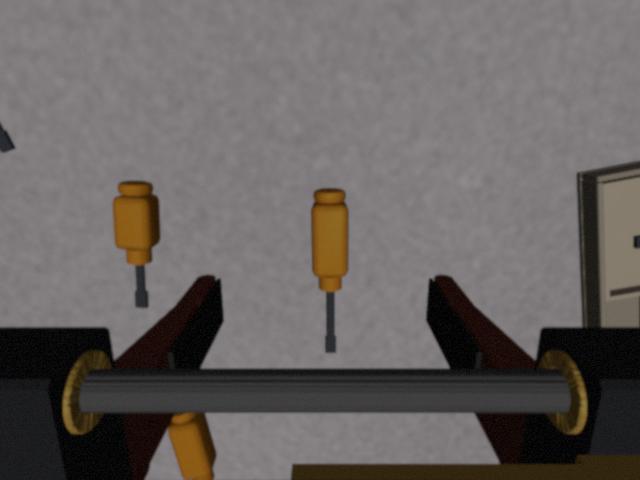

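Call:
move_arm(
  deltas=[
    [-1,1,25,0,-0.004,0],
    [-1,0,27,0,-0.004,0],
    [-1,0,25,0,-0.004,0],
    [-1,0,15,0,-0.003,0],
    [0,0,5,0,0,0],
  ],
)

```text
t: 8.43
ee_pos: [455.9, -62.3, 11.1]
orientation: [-0.179, -3.135, 0.005]
ft_force: [-0.9, 0.4, 0.3]
width: 87.7
```

```bash
python3 -c "
from h import *
plan(458,-65,6,174.7)"
```

```text
cur [455.9 -62.3  11.1] heading 173.47 w 87.7 t 8.43 F [-0.9  0.4  0.3]
[-2.4, -2.5, 5.1, -0.003, -0.001, -0.022]
```

Call:
move_arm(
  deltas=[
    [-2,-2,4,-0.003,0,-0.02],
    [0,0,1,0,0,0],
    [0,0,0,0,0,0],
  ],
)

```text
t: 8.68
ee_pos: [454.2, -61.7, 2.8]
orientation: [-0.15, -3.128, -0.002]
ft_force: [0.4, -0.5, 0.7]
width: 88.0
```

Call:
move_arm(
  deltas=[
    [0,0,0,0,0,0],
    [0,0,0,0,0,0],
    [0,0,0,0,0,0],
    [0,0,0,0,0,0],
    [0,0,0,0,0,0],
  ],
  hand=1,
)

```text
t: 9.1
ee_pos: [455.1, -60.7, 4.7]
orientation: [-0.153, -3.13, -0.001]
ft_force: [0.1, 0.1, -0.0]
width: 57.9
```

Call:
move_arm(
  deltas=[
    [0,0,0,0,0,0],
    [0,0,0,0,0,0],
    [0,0,0,0,0,0],
    [0,0,0,0,0,0],
    [0,0,0,0,0,0],
  ],
)

```text
t: 9.52
ee_pos: [455.7, -61.0, 5.6]
orientation: [-0.154, -3.132, -0.001]
ft_force: [0.6, -0.2, -0.4]
width: 24.6
```

Call:
move_arm(
  deltas=[
    [0,0,0,0,0,0],
    [0,0,0,0,0,0],
    [0,0,0,0,0,0],
  ],
)

```text
t: 9.77
ee_pos: [455.7, -61.0, 5.6]
orientation: [-0.154, -3.132, -0.001]
ft_force: [0.7, 1.4, 0.8]
width: 23.8
```

Call:
move_arm(
  deltas=[
    [0,0,-15,0,0,0],
    [0,0,-25,0,0,0],
    [0,0,-30,0,0,0],
    [0,0,-20,0,0,0],
    [0,0,-8,0,0,0],
  ],
)

```text
t: 10.18
ee_pos: [453.1, -60.7, 103.9]
orientation: [-0.154, -3.122, -0.002]
ft_force: [1.2, 0.9, -0.2]
width: 23.7
```

```bash
python3 -c "
from h import *
plan(634,250,95,95.5)"
```

```text
cur [453.1 -60.7 103.9] heading 174.34 w 23.7 t 10.18 F [ 1.2  0.9 -0.2]
[-12.0, 25.0, 1.0, -0.001, -0.001, 0.106]
[-9.0, 26.0, 1.0, -0.001, -0.001, 0.106]
[-6.0, 27.0, 1.0, -0.001, -0.001, 0.106]
[-3.0, 28.0, 0.0, -0.001, -0.001, 0.106]
[-0.0, 28.0, 1.0, -0.001, -0.001, 0.106]
[3.0, 27.0, 1.0, -0.001, -0.001, 0.106]
[6.0, 27.0, 1.0, -0.001, -0.001, 0.106]
[9.0, 26.0, 0.0, -0.001, -0.001, 0.106]
[11.0, 25.0, 1.0, -0.001, -0.001, 0.106]
[14.0, 24.0, 0.0, -0.001, -0.001, 0.106]
[16.0, 22.0, 1.0, -0.0, -0.002, 0.105]
[19.0, 21.0, 0.0, -0.001, -0.001, 0.106]
[20.3, 18.6, 0.7, -0.0, -0.002, 0.105]
```

Call:
move_arm(
  deltas=[
    [-12,25,0,0,0,0.106],
    [-9,26,0,0,0,0.106],
    [-6,27,0,0,0,0.106],
    [-3,28,0,0,0,0.106],
    [0,28,0,0,0,0.106],
  ],
)

```text
t: 10.6
ee_pos: [524.7, 59.0, 104.1]
orientation: [-1.007, -2.961, 0.005]
ft_force: [0.9, -0.4, -0.7]
width: 24.2
```

Call:
move_arm(
  deltas=[
    [3,27,0,0,0,0.106],
    [6,27,0,0,0,0.106],
    [9,26,0,0,0,0.106],
    [11,25,0,0,0,0.106],
    [14,24,0,0,0,0.106],
  ],
)

```text
t: 11.02
ee_pos: [597.6, 181.9, 98.2]
orientation: [-1.781, -2.568, 0.018]
ft_force: [0.9, -0.2, -0.5]
width: 23.5
```

```bash
python3 -c "
from h import *
plan(634,250,80,95.5)"
```

```text
cur [597.6 181.9  98.2] heading 110.52 w 23.5 t 11.02 F [ 0.9 -0.2 -0.5]
[17.0, 19.0, 6.0, -0.006, -0.001, 0.087]
[19.0, 18.0, 6.0, -0.007, -0.002, 0.088]
[19.8, 16.5, 5.8, -0.006, -0.001, 0.087]
```

Call:
move_arm(
  deltas=[
    [17,18,6,-0.006,-0.001,0.087],
    [19,15,6,-0.007,-0.002,0.087],
    [15,9,6,-0.006,0,0.07],
    [0,0,0,0,0,0],
  ],
)

```text
t: 11.35
ee_pos: [626.6, 250.1, 75.1]
orientation: [-2.108, -2.328, -0.002]
ft_force: [0.6, 0.1, -1.3]
width: 23.6
```

```bash
python3 -c "
from h import *
plan(634,250,30,95.5)"
```

```text
cur [626.6 250.1  75.1] heading 95.67 w 23.6 t 11.35 F [ 0.6  0.1 -1.3]
[-0.0, 4.0, 23.0, 0.0, -0.001, 0.001]
[-0.9, 3.3, 22.1, 0.0, -0.001, 0.002]
```

Call:
move_arm(
  deltas=[
    [0,4,10,0,0,0],
    [0,2,15,0,0,0],
    [0,0,12,0,0,0],
    [0,0,3,0,0,0],
    [0,0,0,0,0,0],
  ],
)

```text
t: 11.77
ee_pos: [630.0, 247.6, 27.5]
orientation: [-2.1, -2.332, 0.007]
ft_force: [0.3, -0.9, -0.9]
width: 23.7
```

```bash
python3 -c "
from h import *
plan(634,250,13,95.5)"
```

```text
cur [630.  247.6  27.5] heading 96.0 w 23.7 t 11.77 F [ 0.3 -0.9 -0.9]
[1.9, 4.3, 14.5, -0.006, 0.0, 0.009]
```

Call:
move_arm(
  deltas=[
    [2,4,5,-0.006,0,0.005],
    [0,0,5,0,0,0],
    [0,0,2,0,0,0],
    [0,0,0,0,0,0],
  ],
)

```text
t: 12.1
ee_pos: [633.8, 248.0, 14.0]
orientation: [2.11, 2.327, -0.002]
ft_force: [0.1, -0.7, -0.2]
width: 24.1
```

```bash
python3 -c "
from h import *
plan(634,250,13,95.5)"
```

```text
cur [633.8 248.   14. ] heading 95.59 w 24.1 t 12.1 F [ 0.1 -0.7 -0.2]
[1.9, 0.3, 1.0, -0.001, 0.001, 0.002]
```

Call:
move_arm(
  deltas=[
    [2,0,1,0,0,0],
    [0,0,0,0,0,0],
  ],
)

```text
t: 12.27
ee_pos: [634.0, 250.1, 13.4]
orientation: [2.11, 2.326, -0.001]
ft_force: [0.4, 0.2, -0.3]
width: 24.0
```

Call:
move_arm(
  deltas=[
    [0,0,0,0,0,0],
    [0,0,0,0,0,0],
    [0,0,0,0,0,0],
    [0,0,0,0,0,0],
  ],
  hand=0.18,
)

```text
t: 12.6
ee_pos: [635.1, 250.9, 15.2]
orientation: [2.109, 2.326, 0.004]
ft_force: [0.6, 0.6, 0.7]
width: 35.8
```

Call:
move_arm(
  deltas=[
    [0,0,-10,0,0,0],
    [0,0,-20,0,0,0],
    [0,0,-30,0,0,0],
    [0,0,-30,0,0,0],
    [0,0,-15,0,0,0],
  ],
)

```text
t: 13.02
ee_pos: [631.8, 249.8, 121.7]
orientation: [-2.108, -2.326, 0.009]
ft_force: [0.9, 0.0, -0.2]
width: 36.4
```

```bash
cat >> h.py <<'E'
def pocketchk(d):
    """positions in carton frame (centre 553,215, yaw 5.5) """
    a=np.radians(5.5)
    for c,ctr,sz,sh,tip,y,k in axes(d,False):
        q=(tip[:2]-ctr); q=ctr-np.array([553,215]); print(c,"sz",np.round(sz),"carton frame x,y",round(q[0]*np.cos(a)+q[1]*np.sin(a),1),round(-q[0]*np.sin(a)+q[1]*np.cos(a),1),"yaw rel",round(y-5.5,1))
E
python3 -c "
from h import *
d=grab('wrist','w6'); axes(d); pocketchk(d)
plan(434,-191,115,171.5)
W=xyz(d)
np.savez('w6.npz',**d)
d=grab('scene','s6'); np.savez('s6.npz',**d)
"
```

```text
[ 71. 215.] hand [467. 245.] [24. 76.] shaft [506. 245.  16.] tip [507. 242.  17.] yaw -0.5 tipyaw -5.0 reach 40.1
[329. 236.] hand [635. 249.] [22. 68.] shaft [641. 187.  21.] tip [643. 167.  19.] yaw -84.4 tipyaw -84.3 reach 93.2
[ 71. 215.] sz [24. 76.] carton frame x,y -82.6 38.4 yaw rel -6.0
[329. 236.] sz [22. 68.] carton frame x,y 84.5 25.9 yaw rel -89.9
cur [633.3 250.4 124.3] heading 95.63 w 35.9 t 13.07 F [1.6 1.2 2.1]
[-30.0, -17.0, 1.0, -0.0, -0.0, -0.095]
[-28.0, -20.0, 1.0, -0.0, -0.0, -0.095]
[-26.0, -23.0, 1.0, -0.0, -0.0, -0.095]
[-24.0, -25.0, 1.0, -0.0, -0.0, -0.094]
[-21.0, -27.0, 1.0, -0.0, -0.0, -0.095]
[-19.0, -29.0, 1.0, -0.0, -0.0, -0.094]
[-16.0, -31.0, 1.0, -0.0, -0.0, -0.095]
[-13.0, -32.0, 0.0, -0.0, -0.0, -0.094]
[-10.0, -33.0, 1.0, -0.0, -0.0, -0.095]
[-7.0, -34.0, 0.0, -0.0, -0.0, -0.094]
[-4.0, -34.0, 1.0, -0.0, -0.0, -0.095]
[-0.0, -35.0, 0.0, -0.001, -0.0, -0.094]
[3.0, -35.0, 1.0, -0.0, -0.001, -0.095]
[6.2, -33.6, 0.1, -0.001, -0.0, -0.094]
```

View pics/w6.png

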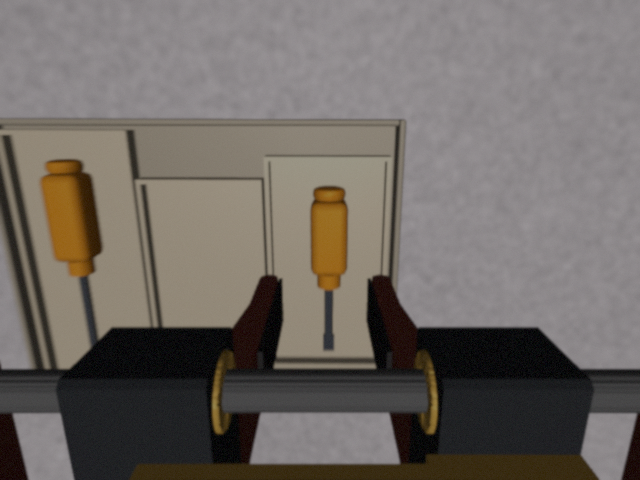

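Call:
move_arm(
  deltas=[
    [-30,-17,0,0,0,-0.095],
    [-28,-20,0,0,0,-0.095],
    [-26,-23,0,0,0,-0.095],
    [-24,-25,0,0,0,-0.095],
    [-21,-27,0,0,0,-0.095],
  ],
  hand=-1,
)

```text
t: 13.53
ee_pos: [561.4, 94.0, 120.9]
orientation: [1.466, 2.777, 0.003]
ft_force: [-0.3, -1.1, -0.5]
width: 65.6
```

Call:
move_arm(
  deltas=[
    [-19,-29,0,0,0,-0.095],
    [-16,-31,0,0,0,-0.095],
    [-13,-32,0,0,0,-0.095],
    [-10,-33,0,0,0,-0.095],
    [-7,-34,0,0,0,-0.095],
  ],
)

```text
t: 13.95
ee_pos: [488.4, -73.0, 117.1]
orientation: [-0.729, -3.051, -0.0]
ft_force: [1.3, -0.4, -1.2]
width: 87.4
```

```bash
python3 -c "
from h import *
plan(434,-191,115,171.5)"
```

```text
cur [488.4 -73.  117.1] heading 153.11 w 87.4 t 13.95 F [ 1.3 -0.4 -1.2]
[-1.0, -32.0, 1.0, -0.0, -0.001, -0.08]
[1.0, -33.0, 0.0, -0.0, -0.001, -0.08]
[4.0, -32.0, 1.0, -0.0, -0.001, -0.08]
[6.7, -31.9, 0.2, -0.0, -0.002, -0.081]
```

Call:
move_arm(
  deltas=[
    [-1,-32,0,0,0,-0.08],
    [1,-32,0,0,0,-0.08],
    [4,-30,0,0,0,-0.07],
    [5,-18,0,0,0,-0.05],
    [0,0,0,0,0,0],
  ],
)

```text
t: 14.37
ee_pos: [431.8, -183.1, 114.0]
orientation: [-0.272, -3.119, -0.002]
ft_force: [-0.5, 0.3, 0.0]
width: 87.8
```

```bash
python3 -c "
from h import *
axes(grab('wrist','w7'))
plan(433,-191,6,171.5)"
```

```text
[315. 238.] hand [ 433. -189.] [22. 54.] shaft [ 479. -197.   14.] tip [ 491. -199.   14.] yaw -9.2 tipyaw -9.5 reach 61.2
[132. 291.] hand [ 450. -318.] [23. 69.] shaft [ 488. -335.   14.] tip [ 493. -340.    7.] yaw -23.6 tipyaw -27.2 reach 54.7
[449. 463.] hand [ 595. -184.] [39. 22.] shaft [ 584. -173.    0.] tip [ 584. -170.    1.] yaw 134.1 tipyaw 130.0 reach 18.4
cur [ 432.4 -182.1  114. ] heading 169.87 w 87.7 t 14.42 F [ 0.4  0.3 -0.5]
[-1.0, -2.0, 27.0, 0.0, -0.003, -0.007]
[-1.0, -2.0, 27.0, 0.0, -0.003, -0.007]
[-0.0, -2.0, 27.0, 0.001, -0.002, -0.007]
[-0.8, -2.7, 27.0, 0.0, -0.003, -0.007]
```

View pics/w7.png

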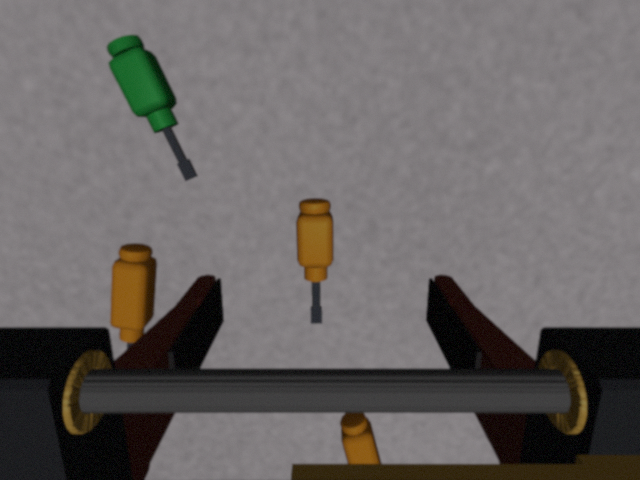

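Call:
move_arm(
  deltas=[
    [-1,-3,25,0,-0.003,-0.005],
    [-1,-3,27,0,-0.003,-0.005],
    [0,-1,25,0,-0.003,0],
    [0,0,15,0,-0.002,0],
    [0,0,5,0,0,0],
  ],
)

```text
t: 14.83
ee_pos: [436.7, -187.0, 14.4]
orientation: [0.273, 3.123, -0.0]
ft_force: [-0.2, -0.2, -0.1]
width: 87.7
```

```bash
python3 -c "
from h import *
plan(434,-189.5,6,170.7)"
```

```text
cur [ 436.7 -187.    14.4] heading 170.0 w 87.7 t 14.83 F [-0.2 -0.2 -0.1]
[2.2, -2.9, 8.3, 0.0, 0.007, -0.012]
```

Call:
move_arm(
  deltas=[
    [2,-3,5,0,0.005,-0.01],
    [0,0,2,0,0,0],
    [0,0,0,0,0,0],
  ],
)

```text
t: 15.08
ee_pos: [434.1, -187.2, 5.7]
orientation: [-0.255, -3.13, -0.003]
ft_force: [-0.4, 0.3, -0.3]
width: 87.3
```

Call:
move_arm(
  deltas=[
    [0,0,0,0,0,0],
    [0,0,0,0,0,0],
    [0,0,0,0,0,0],
    [0,0,0,0,0,0],
    [0,0,0,0,0,0],
  ],
  hand=1,
)

```text
t: 15.5
ee_pos: [436.4, -187.7, 8.6]
orientation: [0.255, 3.128, -0.0]
ft_force: [0.2, -0.6, 0.3]
width: 57.9
```

Call:
move_arm(
  deltas=[
    [0,0,0,0,0,0],
    [0,0,0,0,0,0],
    [0,0,0,0,0,0],
    [0,0,0,0,0,0],
    [0,0,0,0,0,0],
  ],
)

```text
t: 15.92
ee_pos: [436.9, -188.1, 9.4]
orientation: [0.256, 3.126, -0.001]
ft_force: [0.2, 0.1, -0.2]
width: 24.5
```

Call:
move_arm(
  deltas=[
    [0,0,0,0,0,0],
    [0,0,0,0,0,0],
    [0,0,0,0,0,0],
  ],
)

```text
t: 16.17
ee_pos: [436.9, -188.1, 9.4]
orientation: [0.256, 3.126, -0.001]
ft_force: [-0.1, 0.0, 0.3]
width: 23.9
```

Call:
move_arm(
  deltas=[
    [0,0,-15,0,0,0],
    [0,0,-25,0,0,0],
    [0,0,-30,0,0,0],
    [0,0,-20,0,0,0],
    [0,0,-8,0,0,0],
  ],
)

```text
t: 16.58
ee_pos: [433.5, -186.7, 107.6]
orientation: [-0.256, -3.127, -0.004]
ft_force: [0.1, -0.2, -0.6]
width: 23.5
```

```bash
python3 -c "
from h import *
plan(551.7,228.5,100,95.5)"
```

```text
cur [ 433.5 -186.7  107.6] heading 170.63 w 23.5 t 16.58 F [ 0.1 -0.2 -0.6]
[-4.0, 36.0, 1.0, -0.0, -0.0, 0.109]
[-0.0, 36.0, 1.0, -0.0, -0.0, 0.109]
[4.0, 36.0, 1.0, -0.0, -0.0, 0.109]
[8.0, 35.0, 1.0, -0.0, -0.001, 0.109]
[11.0, 34.0, 1.0, -0.0, -0.0, 0.109]
[15.0, 33.0, 0.0, -0.0, -0.001, 0.109]
[18.0, 31.0, 1.0, -0.0, -0.0, 0.11]
[22.0, 29.0, 0.0, -0.0, -0.0, 0.109]
[25.0, 26.0, 1.0, -0.0, -0.001, 0.11]
[27.0, 23.0, 0.0, -0.0, -0.0, 0.109]
[30.0, 20.0, 1.0, -0.001, -0.001, 0.11]
[31.4, 16.7, 0.1, -0.0, -0.0, 0.109]
```

Call:
move_arm(
  deltas=[
    [-4,30,0,0,0,0.1],
    [0,36,0,0,0,0.109],
    [4,36,0,0,0,0.109],
    [8,35,0,0,0,0.109],
    [11,34,0,0,0,0.109],
  ],
)

```text
t: 17.0
ee_pos: [481.3, -25.0, 109.3]
orientation: [1.094, 2.943, 0.001]
ft_force: [0.6, -0.7, -0.6]
width: 23.6
```

Call:
move_arm(
  deltas=[
    [15,33,0,0,0,0.109],
    [18,31,0,0,0,0.109],
    [22,29,0,0,0,0.109],
    [25,26,0,0,0,0.109],
    [20,16,0,0,0,0.09],
  ],
)

```text
t: 17.42
ee_pos: [527.9, 145.5, 105.9]
orientation: [-1.848, -2.54, 0.002]
ft_force: [1.1, -0.4, -1.4]
width: 24.0
```

```bash
python3 -c "
from h import *
plan(551.7,228.5,80,95.5)"
```

```text
cur [527.9 145.5 105.9] heading 107.93 w 24.0 t 17.42 F [ 1.1 -0.4 -1.4]
[24.0, 16.0, 9.0, -0.0, 0.0, 0.072]
[25.0, 14.0, 8.0, -0.001, 0.0, 0.072]
[25.9, 12.9, 8.9, -0.0, 0.001, 0.073]
```

Call:
move_arm(
  deltas=[
    [24,16,9,0,0,0.072],
    [25,14,8,0,0,0.072],
    [20,9,9,0,0,0.055],
    [0,0,0,0,0,0],
  ],
)

```text
t: 17.75
ee_pos: [550.0, 231.2, 76.1]
orientation: [-2.103, -2.333, 0.0]
ft_force: [0.3, -0.1, -0.4]
width: 24.0
```

```bash
python3 -c "
from h import *
plan(551.7,228.5,35,95.5)"
```

```text
cur [550.  231.2  76.1] heading 95.93 w 24.0 t 17.75 F [ 0.3 -0.1 -0.4]
[-1.0, 1.0, 21.0, -0.0, -0.0, 0.004]
[-1.9, 0.4, 20.1, -0.0, -0.0, 0.003]
```

Call:
move_arm(
  deltas=[
    [-1,1,10,0,0,0.004],
    [-1,0,15,0,0,0.003],
    [0,0,12,0,0,0],
    [0,0,3,0,0,0],
    [0,0,0,0,0,0],
  ],
)

```text
t: 18.17
ee_pos: [548.6, 226.9, 30.1]
orientation: [-2.105, -2.329, 0.008]
ft_force: [0.2, 0.0, -0.8]
width: 23.7
```

```bash
python3 -c "
from h import *
plan(551.7,228.5,17,95.5)"
```

```text
cur [548.6 226.9  30.1] heading 95.77 w 23.7 t 18.17 F [ 0.2  0.  -0.8]
[1.3, 3.3, 13.1, -0.005, 0.002, 0.005]
```

Call:
move_arm(
  deltas=[
    [1,3,5,-0.005,0,0.005],
    [0,0,5,0,0,0],
    [0,0,2,0,0,0],
    [0,0,0,0,0,0],
  ],
)

```text
t: 18.5
ee_pos: [552.0, 226.3, 17.4]
orientation: [2.114, 2.321, -0.002]
ft_force: [0.0, -0.3, -0.9]
width: 23.8
```

```bash
python3 -c "
from h import *
plan(551.7,228.5,17,95.5)"
```

```text
cur [552.  226.3  17.4] heading 95.35 w 23.8 t 18.5 F [ 0.  -0.3 -0.9]
[2.2, -0.1, 0.4, 0.0, 0.002, -0.003]
```

Call:
move_arm(
  deltas=[
    [2,0,1,0,0,0],
    [0,0,0,0,0,0],
  ],
)

```text
t: 18.67
ee_pos: [552.3, 228.4, 16.8]
orientation: [2.114, 2.321, -0.001]
ft_force: [0.2, 0.4, 0.3]
width: 23.3
```

Call:
move_arm(
  deltas=[
    [0,0,0,0,0,0],
    [0,0,0,0,0,0],
    [0,0,0,0,0,0],
    [0,0,0,0,0,0],
  ],
  hand=0.18,
)

```text
t: 19.0
ee_pos: [553.2, 229.1, 18.1]
orientation: [2.113, 2.321, 0.003]
ft_force: [-0.0, 0.4, -0.8]
width: 36.2
```

Call:
move_arm(
  deltas=[
    [0,0,-10,0,0,0],
    [0,0,-20,0,0,0],
    [0,0,-30,0,0,0],
    [0,0,-30,0,0,0],
    [0,0,-35,0,0,0],
  ],
)

```text
t: 19.42
ee_pos: [547.7, 227.3, 142.2]
orientation: [-2.112, -2.32, 0.019]
ft_force: [0.0, 1.5, 0.4]
width: 36.1
```

Call:
move_arm(
  deltas=[
    [0,0,-30,0,0,0],
    [0,0,-20,0,0,0],
    [0,0,-10,0,0,0],
    [0,0,0,0,0,0],
  ],
)

```text
t: 19.75
ee_pos: [551.4, 229.0, 216.2]
orientation: [2.113, 2.321, 0.002]
ft_force: [-0.0, -0.2, -0.5]
width: 35.7
```

```bash
python3 -c "
from h import *
d=grab('wrist','w8'); axes(d); pocketchk(d); np.savez('w8.npz',**d)
plan(551.7,228.5,180,95.5)
d=grab('scene','s8'); axes(d); pocketchk(d)
d=grab('side','d8'); axes(d); pocketchk(d)
"
```

```text
[227. 177.] hand [467. 245.] [22. 75.] shaft [430. 220.  12.] tip [436. 153.  12.] yaw -146.2 tipyaw -108.5 reach 110.0
[420. 191.] hand [634. 249.] [22. 67.] shaft [640. 187.  21.] tip [642. 168.  21.] yaw -84.0 tipyaw -83.9 reach 83.7
[325. 201.] hand [553. 233.] [21. 53.] shaft [557. 186.  22.] tip [558. 174.  21.] yaw -84.6 tipyaw -84.5 reach 60.3
[227. 177.] sz [22. 75.] carton frame x,y -82.6 38.6 yaw rel -151.7
[420. 191.] sz [22. 67.] carton frame x,y 83.6 26.0 yaw rel -89.5
[325. 201.] sz [21. 53.] carton frame x,y 1.3 17.8 yaw rel -90.1
cur [551.1 228.9 215.1] heading 95.38 w 36.0 t 19.8 F [ 0.9 -0.   0.2]
[-0.4, 0.5, 35.1, 0.002, 0.002, -0.002]
[327. 147.] hand [466. 249.] [19. 61.] shaft [474. 194.  19.] tip [476. 147.  20.] yaw -81.6 tipyaw -84.8 reach 109.1
[359. 160.] hand [553. 230.] [19. 49.] shaft [557. 189.  20.] tip [558. 171.  20.] yaw -83.7 tipyaw -85.0 reach 60.7
[396. 165.] hand [634. 252.] [19. 54.] shaft [641. 200.  20.] tip [643. 168.  19.] yaw -82.8 tipyaw -84.4 reach 87.6
[289. 302.] hand [ 609. -185.] [41. 17.] shaft [ 615. -195.   11.] tip [ 627. -193. 
[... 733 characters left out ...]
9.0
[206. 177.] hand [466. 240.] [23. 76.] shaft [515. 276.  12.] tip [540. 285.  11.] yaw 36.0 tipyaw 31.7 reach 110.0
[363. 270.] hand [ 609. -190.] [66. 23.] shaft [ 678. -186.   15.] tip [ 694. -183.   15.] yaw 3.5 tipyaw 4.7 reach 105.3
[313. 358.] hand [ 450. -325.] [25. 67.] shaft [ 515. -341.   13.] tip [ 535. -329.   13.] yaw -14.0 tipyaw -2.9 reach 90.7
[277. 160.] sz [24. 65.] carton frame x,y 84.5 22.0 yaw rel 161.3
[246. 171.] sz [22. 51.] carton frame x,y -0.3 10.8 yaw rel -85.9
[206. 177.] sz [23. 76.] carton frame x,y -84.4 32.7 yaw rel 30.5
[363. 270.] sz [66. 23.] carton frame x,y 17.3 -408.6 yaw rel -2.0
[313. 358.] sz [25. 67.] carton frame x,y -154.6 -527.2 yaw rel -19.5
```

View pics/w8.png

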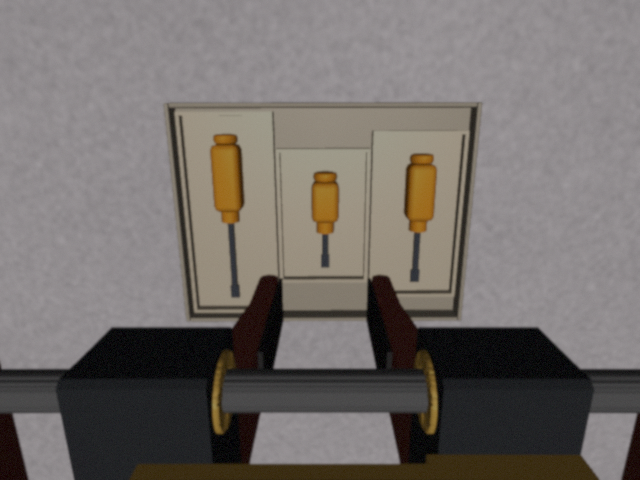

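View pics/d8.png

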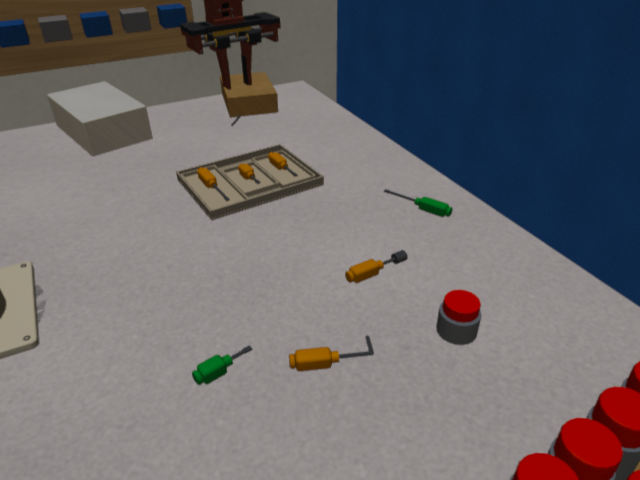

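```bash
python3 -c "
from workcell import ctrl
print(ctrl.close_job())"
```

```text
the job is handed in; nothing more can be done
None
```

I packed all three plain amber screwdrivers into the carton: long in the left pocket, short in the middle and medium in the right. Each was released on its pocket floor, and the job was handed in at about 20 s of the 86 s.

**Placement:** The wrist camera put each handle within about 2 mm of where it should be. The two yaws it could read, medium and short, were within about 0.5° of the pocket line. For the long driver's yaw I relied on the wrist check just after release, where it was on the pocket line.

**Bystanders:** The nut driver and hook tool read within 1 mm of their starting positions. I checked the tin only by eye: it stood upright in the same place. I left the green look-alikes alone.

**Disagreements:** The scene and side cameras differed from the wrist camera by up to about 7 mm in y, including on the final placements. This looks like a calibration offset. The final wrist picture, which shows the drivers against their own pocket walls, supports the wrist readings.

**Failed readings:** My automatic shaft detection picked up shadowed carton walls for the long driver in the last wrist picture, and for the long and medium drivers in the last side picture. I ignored those yaw readings.

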